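Close the gauge on the bearing by its thumbwheel

TASK

Two identical bench gauges stand on the bench; one holds the ball bearing, the other a gear. On the gauge with the bearing, roll the recessed orange thumbwheel with a fingertip until the moving jaw has closed the bearing in against the fixed jaw. Do not push the jaw itself, keep the bearing lying between the jaws, and leave the other gauge as it is set.

Things in the scene. Friction and masses are not known exactly. Their poses are not given: they have to be found in the camera images.
- gauge_crown (a point): Top of the orange thumbwheel (48 mm across, 16 wide, axle along x) of the bearing's gauge, 55 mm above the bench. Axes: z up, y along the gauge from wheel to fixed jaw. The rim stands 10 mm out of a blue housing 41 (x) by 66 (y) mm. The axle is rigid. Pressed with 5 to 15 N and stroked along y, the wheel rolls by friction (drag 2 N); the gauge's grey bed is fixed to the bench.
- gauge_jaw: Moving steel jaw of that gauge, 50 (x) by 14 (y) mm, top 35 mm above the bench. It goes the same way and as far as the wheel's rim is stroked (+y closes) and stays where left. Origin: bench height, mid face towards the bearing; axes as the crown's. Face 57 to 72 mm on the +y side of the crown at first, 94 mm when shut on the bearing; the rim then slips. Fixed jaw's face: 156 mm.
- bearing_centre (a point): Centre of the loose steel ball bearing, 62 mm across and 16 mm thick, lying flat on the gauge's 12 mm thick bed (70 by 206 mm) near the fixed jaw; 20 mm above the bench.
- spare_jaw: The moving jaw of the other, identical gauge, which holds a steel gear 60 mm across: not to be moved. Origin and axes as for gauge_jaw.

How it is judged:
By the outcome, as a careful person would: the job done as asked, in the order asked, and still so for the second after the job is handed in, with the robot touching nothing.
It also fails if it takes over 32 s, if anything falls off the work surface, if the arm or the gripper's body presses on something with over 40 N, if the wrist force passes 120 N, or if a joint passes its speed limit or range.

ROBOT

A 7-joint arm with a two-finger parallel gripper is mounted at the origin on a cart in front of the work surface, level with it; the furniture and walls round the work are solid. World frame = base frame: x ahead of the robot, y to its left, z up, the work surface at z = 0. Lengths are in m, angles in rad, forces in N, time in s.
With the tool pointing down it reaches from about 0.35 to 0.9 m from the base axis. Payload 8.1 kg.
Tool frame: the origin (TCP) lies at the very end of the fingers, on their centre line; the grasp point (between the pads) lies 19 mm behind it; z points along the fingers, y is the direction in which the jaws open and shut (so a half turn about z gives the same grasp; the last joint's range is limited). The gripper opens to 92 mm and grips with 3 to 60 N. Pads are 19 mm wide; open, the fingers measure 130 mm over their backs; the gripper's body (75 mm by 190 mm) begins 47 mm behind the grasp point.
Start: joints at [1.035, 0.434, 0.025, 1.573, -0.012, 1.134, -0.075], TCP at [0.262, -0.567, 0.227] pointing down, gripper open.
Joint ranges: [-2.62, 2.62], [-0.44, 2.09], [-1.27, 1.32], [0.08, 2.57], [-1.32, 4.46], [0.12, 2], [-2.74, 2.74]. Speed limits (rad/s): [2.22, 2.22, 3.01, 3.01, 3.14, 3.14, 3.14].

INTERFACE

Orientations are given as a rotation vector (axis times angle).
In Python, from rig import sense, optics, arm gives the robot as it stands. The module is installed in compiled form; this text tells all that it offers.
- The arm moves only by the tool arm_command, never from a script. Its argument "moves" is a list of rows, each a list of 5 numbers: the shift along the world's x, y, z in units of 400 mm (1.0 is 400 mm), then the turn about the world's z in units of pi rad (1.0 is pi rad), then the opening in per cent of the stroke, from 0 (shut) to 100 (fully open). In form: [[x, y, z, roll, hand], ...]. A call has 1 to 5 rows; each row is the pose to reach, as a shift and turn from the pose measured when the call began, turning the shorter way round; what a row does not reach only later rows make up. A row lasts 1/10 s, in which the tool goes at most 50 mm and 8.59 degrees, less where a joint would pass 70% of its speed; a pose out of reach is approached as far as the arm can. A call with a number of a shift or a turn outside -1 to 1 is refused whole. A call with a gripper value outside its range is refused whole. The fingers move at their own pace and stop on an object; the grip force is fixed at half the most. Time passes only in rows, so rows that repeat a pose let the fingers close. It gives the time, the measured TCP pose, the force and the opening at its end, in the units of the state.
- sense(): the state, without advancing time (a new reading comes with each control period).
- optics.get_image(name): name is "side" or "top" or "wrist"; returns the picture (420x560x3 uint8, red, green, blue); there is no depth.
- optics.get_calibration(name): a dict with "vfov" (degrees; the focal length in pixels is half the picture's height over the tangent of half this angle, whatever the lens; pixels are square), "cx", "cy" (the principal point, pixels), "k1" (the pictures are not rectified: a ray, as slopes to the right and down, at radius r is drawn at 1 + k1 r^2 times it, then the intrinsics apply), "rvec" (rotation vector, rad) and "tvec" (3), from world to camera coordinates, as OpenCV has them; the wrist camera has in their place "mount" (4x4, takes a point from camera to tool coordinates, whose origin is the TCP and whose axes are the flange's). Camera axes: x right, y down, z forward; pixel columns grow to the right and rows downward; lengths in m; the calibration is good to about 2 mm. A picture is of the moment at which its call begins: read the wrist's pose just before it. get_calibration takes no time and is no camera call.
- arm.finish_job(): hands the job in, once; it reports no verdict.
The state is a dict: "time_s": time; "joint_pos": joint angles; "dq": joint speeds; "tau": joint torques, N m; "ee_pos": TCP position; "tool_rot": TCP orientation; "force": force on the tool from outside, world axes, zero at the start; "ft_torque": the same for the moment, N m; "finger_gap": finger opening in m.
Only numpy, scipy, OpenCV 4.12 (cv2) and the standard library are available. Lean on these libraries where they do the work, as an engineer would, in place of code of your own. Each camera call takes 0.05 s, during which the arm holds its last target.

## Working session

There is one attempt and no reset: what is moved stays moved. The work goes in short steps, Python scripts to look and compute and a tool call to move; the robot and the scene stay as the last step left them, time stands still between calls to the robot, and variables do not carry over. Pictures are saved under pics/ and viewed, and the job is handed in when it is done.

Besides the shell and the picture viewer there is one more tool, called in YAML: its name, and indented under it one key for each argument. arm_command: Moves the arm, as the interface text tells. Shifts and turns lie within -1 to 1; 1 stands for 400 mm of shift or pi rad of turn. Its arguments: {"type":"object","properties":{"moves":{"type":"array","items":{"type":"array","items":{"type":"number"}}}},"required":["moves"]}

```bash
mkdir -p pics
python3 - <<'E'
from rig import sense, optics
import cv2
s=sense(); print({k:(v if not hasattr(v,'__len__') else [round(float(x),4) for x in v]) for k,v in s.items()})
for n in ("side","top","wrist"):
    c=optics.get_calibration(n); print(n,c)
    cv2.imwrite(f"pics/{n}0.png",optics.get_image(n)[:,:,::-1])
E
```

```text
{'time_s': 0.0, 'joint_pos': [1.0354, 0.4352, 0.025, 1.5741, -0.0116, 1.134, -0.0751], 'dq': [-0.0008, 0.001, -0.0004, 0.0004, 0.0006, -0.0011, -0.0015], 'tau': [0.0002, -66.7855, 0.9852, -31.4457, -0.0604, 0.0428, 0.0002], 'ee_pos': [0.2619, -0.5669, 0.2259], 'tool_rot': [-3.0669, -0.6741, 0.0008], 'force': [0.2089, -0.4342, 0.4979], 'ft_torque': [-0.0481, 0.0238, -0.0088], 'finger_gap': 0.09173263255741587}
side {'vfov': 51.836555094363895, 'cx': 280.9333401235554, 'cy': 216.95757109824729, 'k1': -0.07943163827673845, 'rvec': array([ 2.49134919,  0.64509398, -0.2018365 ]), 'tvec': array([-0.51632112, -0.1634981 ,  1.0248625 ])}
top {'vfov': 56.34368603856638, 'cx': 282.21695819197635, 'cy': 211.47257502788085, 'k1': 0.009757066079760653, 'rvec': array([ 2.20819563, -1.97961788,  0.21998408]), 'tvec': array([-0.02422436,  0.58217198,  0.82283632])}
wrist {'vfov': 58.17146214560877, 'cx': 284.1767840102734, 'cy': 206.7433011994474, 'k1': 0.027108852430906258, 'mount': array([[-3.02032594e-05, -9.57385882e-01, -2.88811828e-01,
         7.84288960e-02],
       [ 9.99999999e-01, -1.81904514e-05, -4.42778891e-05,
        -8.06659126e-04],
       [ 3.71374084e-05, -2.88811829e-01,  9.57385882e-01,
        -1.57982699e-01],
       [ 0.00000000e+00,  0.00000000e+00,  0.00000000e+00,
         1.00000000e+00]])}
```

View pics/side0.png

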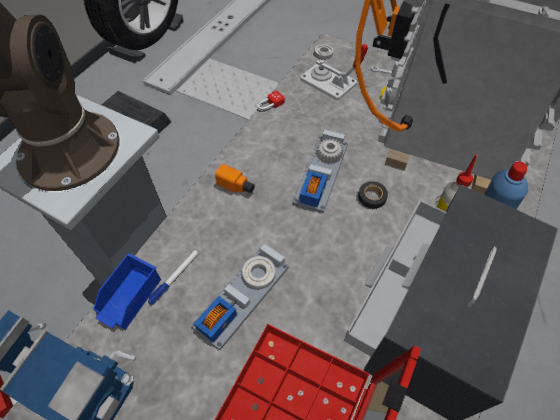

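View pics/top0.png

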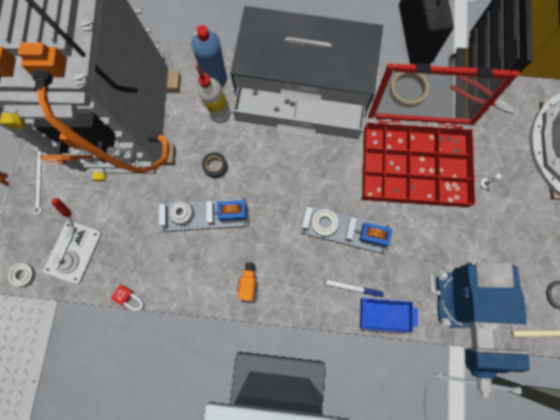

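View pics/wrist0.png

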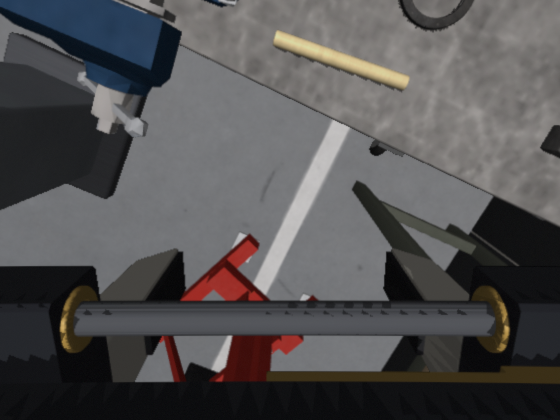

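```bash
cat > h.py <<'E'
import numpy as np, cv2
from scipy.spatial.transform import Rotation as R
from rig import sense, optics
def cam(n,s=None):
    c=optics.get_calibration(n); f=210/np.tan(np.radians(c['vfov']/2))
    if 'mount' in c:
        T=np.eye(4);T[:3,:3]=R.from_rotvec(s['tool_rot']).as_matrix();T[:3,3]=s['ee_pos'];T=T@c['mount']
        Rw,o=T[:3,:3],T[:3,3]
    else:
        Rw=R.from_rotvec(c['rvec']).as_matrix().T; o=-Rw@c['tvec']
    return dict(f=f,cx=c['cx'],cy=c['cy'],k=c['k1'],R=Rw,o=o)
def ray(c,uv):
    K=np.array([[c['f'],0,c['cx']],[0,c['f'],c['cy']],[0,0,1]])
    p=cv2.undistortPoints(np.array(uv,float).reshape(-1,1,2),K,np.array([c['k'],0,0,0]))[:,0]
    d=np.c_[p,np.ones(len(p))]@c['R'].T
    return d/np.linalg.norm(d,axis=1)[:,None]
def onz(c,uv,z):
    d=ray(c,uv); return c['o']+d*((z-c['o'][2])/d[:,2])[:,None]
def proj(c,P):
    q=(np.atleast_2d(P)-c['o'])@c['R']; p=q[:,:2]/q[:,2:]; r2=(p**2).sum(1)[:,None]
    return p*(1+c['k']*r2)*c['f']+[c['cx'],c['cy']]
def tri(c1,u1,c2,u2):
    d1,d2=ray(c1,u1)[0],ray(c2,u2)[0]
    A=np.c_[d1,-d2]; t=np.linalg.lstsq(A,c2['o']-c1['o'],rcond=None)[0]
    a=c1['o']+t[0]*d1;b=c2['o']+t[1]*d2
    return (a+b)/2,np.linalg.norm(a-b)
E
python3 - <<'E'
import cv2,numpy as np
from h import *
for n,b,b2 in (("side",(185,240,110,110),(285,125,80,90)),("top",(295,195,105,60),(150,190,105,50))):
    im=cv2.imread(f"pics/{n}0.png"); o=[]
    for x,y,w,h in (b,b2):
        o.append(cv2.resize(im[y:y+h,x:x+w],(390,int(390*h/w)),interpolation=cv2.INTER_CUBIC))
    H=max(i.shape[0] for i in o); o=[cv2.copyMakeBorder(i,0,H-i.shape[0],0,0,0) for i in o]
    cv2.imwrite(f"pics/{n}0z.png",np.hstack(o))
    hsv=cv2.cvtColor(im,cv2.COLOR_BGR2HSV)
    for nm,lo,hi in (("or",(5,150,60),(20,255,255)),("bl",(100,150,60),(125,255,255))):
        m=cv2.inRange(hsv,lo,hi); k,l,st,ce=cv2.connectedComponentsWithStats(m)
        print(n,nm,[(st[i].tolist(),ce[i].round(1).tolist()) for i in range(1,k) if st[i][4]>60])
E
```

```text
side or [([354, 0, 54, 132, 1250], [372.7, 56.9]), ([388, 0, 12, 36, 175], [393.1, 16.2]), ([215, 164, 32, 28, 598], [229.8, 178.2]), ([307, 177, 13, 17, 136], [313.1, 184.9]), ([204, 305, 23, 24, 259], [213.9, 316.2])]
side bl [([300, 171, 27, 36, 457], [312.3, 190.0]), ([94, 253, 75, 77, 3150], [127.0, 291.4]), ([194, 297, 42, 45, 668], [215.6, 319.5]), ([0, 312, 18, 22, 123], [8.1, 320.9]), ([22, 337, 94, 81, 1980], [61.9, 369.7]), ([114, 367, 11, 15, 74], [118.8, 372.8]), ([119, 384, 12, 16, 73], [123.5, 390.8])]
top or [([18, 42, 48, 34, 1117], [41.7, 58.4]), ([0, 47, 15, 29, 328], [5.7, 62.7]), ([37, 85, 132, 87, 1418], [91.1, 138.2]), ([41, 154, 51, 9, 180], [63.4, 157.2]), ([223, 206, 17, 7, 101], [230.7, 208.8]), ([368, 229, 17, 9, 109], [376.1, 233.0]), ([238, 270, 18, 31, 428], [246.7, 285.6])]
top bl [([218, 201, 28, 19, 258], [231.9, 211.4]), ([361, 223, 30, 23, 264], [375.1, 235.1]), ([462, 266, 13, 39, 163], [470.2, 281.5]), ([449, 281, 8, 38, 109], [452.3, 299.9]), ([361, 299, 56, 33, 1601], [387.5, 315.1]), ([472, 354, 39, 22, 179], [485.5, 369.4])]
```

```bash
ls pics
```

```text
side0.png
side0z.png
top0.png
top0z.png
wrist0.png
```

View pics/side0z.png

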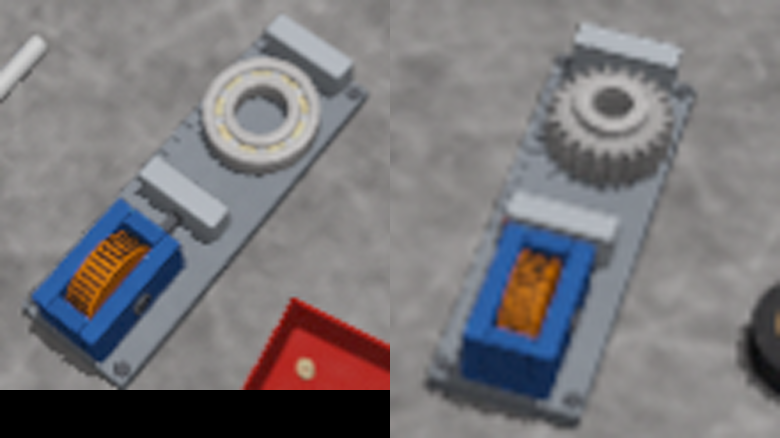

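View pics/top0z.png

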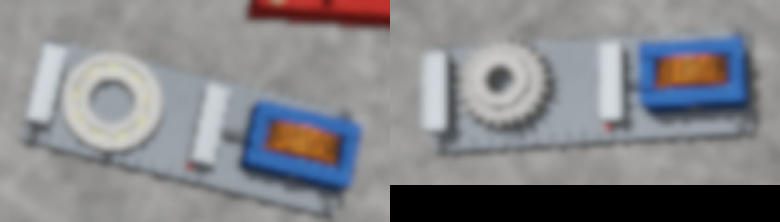

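The gauge near side (214,316) / top (376,233) holds the bearing (smooth ring with balls); the other holds the toothed gear. I'll triangulate next.

Run:
```python
from h import *
S,T=cam("side"),cam("top")
print("wheel",tri(T,[376.1,233],S,[213.9,316.2]))
print("wheel on 50mm", onz(T,[376.1,233],.050),onz(S,[213.9,316.2],.050))
# ring centre: zoom coords
k=390/105
tb=[295+110/k,195+100/k]; ks=390/110
sb=[185+262/ks,240+112/ks]
print(tb,sb,"bearing",tri(T,tb,S,sb), onz(T,tb,.028),onz(S,sb,.028))
# jaw face top edge (towards bearing): top view zoom left edge of jaw
for nm,p,q in (("mjawTop",[207,84],[190,164]),("fixed inner",[66,46],[50,124])):
    a=[[295+x/k,195+y/k] for x,y in (p,q)]
    print(nm,onz(T,a,.035))
for nm,p,q in (("mjaw side",[155,158],[227,208]),("fixed side",[266,40],[337,86])):
    a=[[185+x/ks,240+y/ks] for x,y in (p,q)]
    print(nm,onz(S,a,.035))
```

```text
wheel (array([ 0.55939346, -0.18138511,  0.03916202]), np.float64(0.0025122632172612886))
wheel on 50mm [[ 0.55809472 -0.17804732  0.05      ]] [[ 0.56210049 -0.18492603  0.05      ]]
[324.61538461538464, 221.92307692307693] [258.8974358974359, 271.5897435897436] bearing (array([ 0.57748765, -0.06188388,  0.01997352]), np.float64(0.0006049516304211343)) [[ 0.57558684 -0.0614117   0.028     ]] [[ 0.58004454 -0.06484168  0.028     ]]
mjawTop [[ 0.59095878 -0.12051574  0.035     ]
 [ 0.53914603 -0.11360831  0.035     ]]
fixed inner [[ 0.60579513 -0.03018751  0.035     ]
 [ 0.55480297 -0.02485374  0.035     ]]
mjaw side [[ 0.54709916 -0.11726513  0.035     ]
 [ 0.59412552 -0.12272586  0.035     ]]
fixed side [[ 0.56195776 -0.0294709   0.035     ]
 [ 0.60915489 -0.03514281  0.035     ]]
```

arm_command:
  moves:
    - [0.03, 0.04, 0.2, -0.04, 0]
    - [0.15, 0.2, 0.25, -0.09, 0]
    - [0.2, 0.35, 0.25, -0.13, 0]
    - [0.3, 0.5, 0.25, -0.18, 0]
    - [0.4, 0.65, 0.25, -0.18, 0]

```text
time_s: 0.65
ee_pos: [0.3667, -0.3954, 0.3207]
tool_rot: [-3.134, 0.218, -0.001]
force: [0.2, -0.3, 0.2]
finger_gap: 0.0564
```

arm_command:
  moves:
    - [0.33, 0.66, 0, 0, 0]
    - [0.33, 0.66, -0.1, 0, 0]
    - [0.33, 0.66, -0.3, 0, 0]
    - [0.33, 0.66, -0.3, 0, 0]
    - [0.33, 0.66, -0.3, 0, 0]

```text
time_s: 1.15
ee_pos: [0.4695, -0.1892, 0.2376]
tool_rot: [-3.134, 0.218, -0.002]
force: [0.3, -0.5, -0.6]
finger_gap: 0.0163
```

arm_command:
  moves:
    - [0, 0.05, -0.05, 0, 0]
    - [0, 0.1, -0.1, 0, 0]

```text
time_s: 1.35
ee_pos: [0.4695, -0.1471, 0.1965]
tool_rot: [-3.134, 0.215, -0.001]
force: [-0.3, 0.4, -0.1]
finger_gap: 0.0018
```

Run:
```python
from h import *
import json
s=sense(); im=optics.get_image("wrist")
json.dump({k:list(map(float,s[k])) for k in("ee_pos","tool_rot")},open("w1.json","w")); print(s['ee_pos'],s['dq'].round(3) if hasattr(s['dq'],'round') else s['dq'])
cv2.imwrite("pics/w1.png",im[:,:,::-1])
```

```text
[ 0.46953313 -0.14712843  0.19647253] [-0.283  0.111 -0.105  0.403  0.067 -0.514 -0.453]
```

View pics/w1.png

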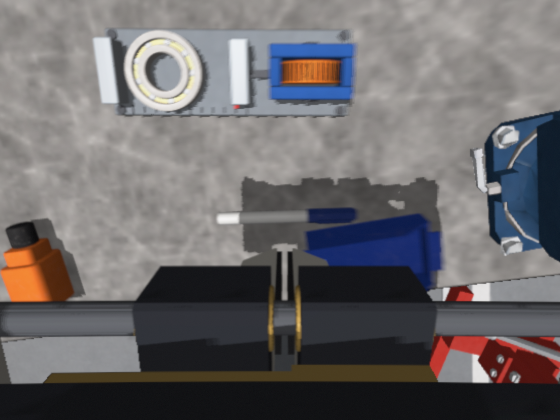

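The wrist picture shows the bearing gauge: wheel at about (311,71), moving jaw at (238,70), bearing at (163,70), fixed jaw at (106,70). The arm was still moving, so I'll settle at a nearer spot and take a second view.

arm_command:
  moves:
    - [0.09, -0.1, -0.08, 0, 0]
    - [0.09, -0.1, -0.08, 0, 0]
    - [0.09, -0.1, -0.08, 0, 0]

```text
time_s: 1.7
ee_pos: [0.5034, -0.1849, 0.1602]
tool_rot: [-3.131, 0.213, 0.01]
force: [-0.4, 0.8, -0.0]
finger_gap: 0.0006
```

```bash
cat > meas.py <<'E'
from h import *
def blobs(im):
    hsv=cv2.cvtColor(im,cv2.COLOR_BGR2HSV); o={}
    for nm,lo,hi in (("or",(5,130,50),(20,255,255)),("bl",(100,150,60),(125,255,255))):
        m=cv2.inRange(hsv,lo,hi); m[240:]=0; k,l,st,ce=cv2.connectedComponentsWithStats(m)
        o[nm]=[(st[i].tolist(),ce[i].round(1).tolist()) for i in range(1,k) if st[i][4]>300]
    return o
E
python3 - <<'E'
from meas import *
import json
s=sense(); im=optics.get_image("wrist"); print(s['ee_pos'],np.round(s['dq'],3))
json.dump({k:list(map(float,s[k])) for k in("ee_pos","tool_rot")},open("w2.json","w"))
cv2.imwrite("pics/w2.png",im[:,:,::-1])
for n in("w1","w2"): print(n,blobs(cv2.imread(f"pics/{n}.png")))
E
```

```text
[ 0.50342764 -0.18486558  0.16019641] [-0.009 -0.052 -0.025  0.018 -0.011  0.023 -0.014]
w1 {'or': [([283, 59, 57, 25, 1352], [310.5, 71.3])], 'bl': [([270, 44, 83, 56, 2618], [311.5, 70.7]), ([523, 156, 16, 69, 633], [532.1, 192.3]), ([309, 209, 46, 14, 564], [331.5, 215.2]), ([307, 214, 132, 26, 2168], [379.4, 230.3])]}
w2 {'or': [([238, 112, 65, 27, 1605], [270.3, 124.6])], 'bl': [([224, 95, 93, 59, 3367], [270.3, 124.3])]}
```

View pics/w2.png

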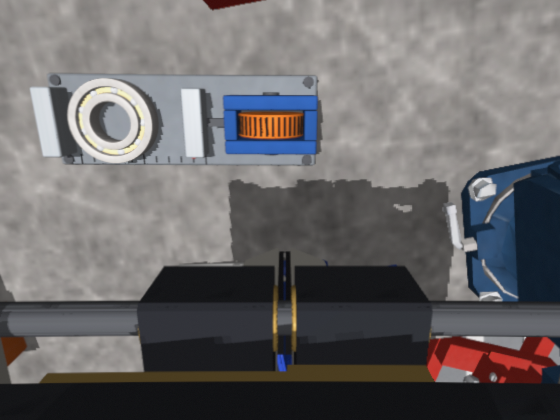

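Run:
```python
from meas import *
import json
W=[cam("wrist",json.load(open(f"w{i}.json"))) for i in (1,2)]; S,T=cam("side"),cam("top")
print("wheel w1w2",tri(W[0],[310.5,71.3],W[1],[270.3,124.6]))
print("w2-top",tri(W[1],[270.3,124.6],T,[376.1,233])); print("w2-side",tri(W[1],[270.3,124.6],S,[213.9,316.2]))
print("wheel z.052",onz(W[1],[270.3,124.6],.052))
h=onz(W[1],[[224,96],[318,96],[318,153],[224,153]],.045); print("housing",h.round(4),h.mean(0))
im=cv2.imread("pics/w2.png"); g=cv2.cvtColor(im,cv2.COLOR_BGR2GRAY)
print(g[120,28:70].tolist(),g[120,175:215].tolist()); print(g[100,175:215].tolist()); print(g[148,175:215].tolist())
```

```text
wheel w1w2 (array([ 0.55958701, -0.18044689,  0.0333561 ]), np.float64(0.0015409173277814838))
w2-top (array([ 0.55987422, -0.18087621,  0.03894591]), np.float64(0.0010999954591329455))
w2-side (array([ 0.55910675, -0.18185432,  0.03954717]), np.float64(0.0014055380410714368))
wheel z.052 [[ 0.56053144 -0.1819149   0.052     ]]
housing [[ 0.5834 -0.1527  0.045 ]
 [ 0.5746 -0.2171  0.045 ]
 [ 0.5354 -0.2128  0.045 ]
 [ 0.5446 -0.1454  0.045 ]] [ 0.55949946 -0.1820027   0.045     ]
[146, 146, 145, 144, 144, 143, 145, 163, 193, 215, 218, 218, 218, 219, 220, 219, 219, 219, 220, 221, 221, 221, 221, 219, 214, 191, 155, 106, 72, 61, 61, 61, 61, 61, 60, 59, 59, 60, 67, 116, 186, 224] [161, 162, 162, 161, 161, 160, 159, 162, 193, 221, 228, 229, 230, 230, 230, 231, 232, 232, 232, 231, 232, 233, 233, 232, 226, 200, 144, 87, 63, 61, 59, 55, 52, 55, 73, 97, 107, 108, 108, 108]
[154, 153, 152, 153, 153, 153, 178, 215, 228, 231, 233, 233, 232, 233, 234, 234, 234, 234, 234, 236, 237, 237, 236, 226, 191, 128, 76, 61, 62, 62, 64, 72, 78, 78, 78, 82, 108, 141, 154, 155]
[158, 158, 158, 158, 158, 158, 159, 158, 159, 162, 188, 216, 224, 225, 225, 225, 224, 225, 226, 226, 225, 224, 225, 226, 226, 225, 216, 183, 129, 75, 63, 61, 60, 64, 74, 80, 81, 86, 122, 153]
```

Run:
```python
from meas import *
import json
W=cam("wrist",json.load(open("w2.json")))
g=np.array([.136,.991,0]);c=np.array([.560,-.182,0])
p=onz(W,[[182.8,120],[181,100],[185,148],[200.5,120]],.035); print(p.round(4),((p-c)@g).round(4))
p=onz(W,[[54,120]],.035);print("fixed",p,((p-c)@g))
```

```text
[[ 0.571  -0.1183  0.035 ]
 [ 0.5848 -0.1201  0.035 ]
 [ 0.5508 -0.1155  0.035 ]
 [ 0.5693 -0.1311  0.035 ]] [0.0646 0.0648 0.0647 0.0517]
fixed [[ 0.58308166 -0.02617967  0.035     ]] [0.15755705]
```

Run:
```python
from meas import *
import json
a=cv2.imread("pics/w1.png")[225:375,200:370]
b=cv2.imread("pics/w2.png")[225:375,200:370]
cv2.imwrite("pics/tipz.png",cv2.resize(np.hstack([a,b]),None,fx=2.3,fy=2.3,interpolation=cv2.INTER_CUBIC))
s=json.load(open("w2.json"));W=cam("wrist",s);Rt=R.from_rotvec(s['tool_rot']).as_matrix()
for p in ([0,0,0],[0,.01,0],[.0095,0,0],[-.0095,0,0],[0,0,-.019],[0,0,-.04],[0,.019,-.04]): print(p,proj(W,np.array(s['ee_pos'])+Rt@p))
```

```text
[0, 0, 0] [[286.07093928 269.78314462]]
[0, 0.01, 0] [[307.81685238 269.78521856]]
[0.0095, 0, 0] [[286.09987442 250.68288949]]
[-0.0095, 0, 0] [[286.04312747 288.31461065]]
[0, 0, -0.019] [[286.31213332 290.52563899]]
[0, 0, -0.04] [[286.65525048 320.00577099]]
[0, 0.019, -0.04] [[339.76724129 320.05782443]]
```

View pics/tipz.png

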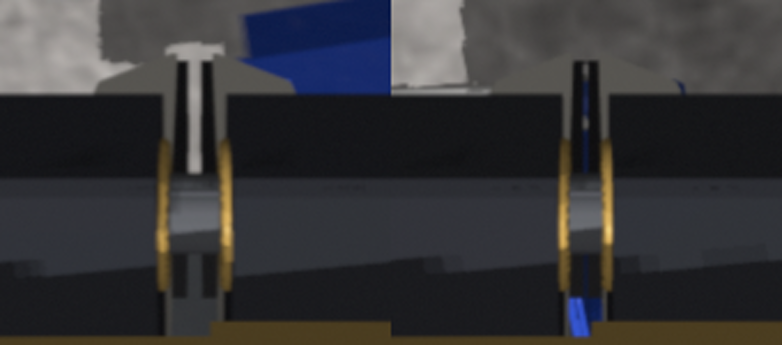

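Run:
```python
from rig import sense
s=sense();print([round(float(x),3) for x in s['joint_pos']],s['tool_rot'],s['time_s'])
```

```text
[0.331, 0.367, -0.103, 1.861, 0.044, 0.922, -1.498] [-3.13107712  0.21225305  0.00884313] 1.75
```

arm_command:
  moves:
    - [0.04, 0, 0, 0.047, 0]
    - [0.08, -0.01, 0, 0.094, 0]
    - [0.138, -0.02, 0, 0.141, 0]
    - [0.138, -0.02, 0, 0.188, 0]
    - [0.138, -0.02, 0, 0.235, 0]

```text
time_s: 2.25
ee_pos: [0.5587, -0.1914, 0.1623]
tool_rot: [-2.996, -0.942, 0.009]
force: [0.3, 0.0, -0.1]
finger_gap: 0.0006
```

arm_command:
  moves:
    - [0, 0, 0, 0.047, 0]
    - [0, 0, 0, 0.094, 0]
    - [0, 0, 0, 0.141, 0]
    - [0, 0, 0, 0.188, 0]
    - [0, 0, 0, 0.235, 0]

```text
time_s: 2.75
ee_pos: [0.5584, -0.1909, 0.1638]
tool_rot: [2.447, 1.966, -0.008]
force: [-0.8, -0.6, -0.6]
finger_gap: 0.0003
```

```bash
cat > st.py <<'E'
from h import *
s=sense();Rt=R.from_rotvec(s['tool_rot']).as_matrix()
g=np.array([.136,.991,0]);p=np.array([.991,-.136,0]);c=np.array([.560,-.181,0])
e=np.array(s['ee_pos'])
print("t",s['time_s'],"ee",e.round(4),"along %.4f across %.4f"%((e-c)@g,(e-c)@p),"toolx",Rt[:,0].round(3),"toolz",Rt[:,2].round(3),"F",np.round(s['force'],1),"q",np.round(s['joint_pos'],2))
E
python3 st.py
```

```text
t 2.75 ee [ 0.5584 -0.1909  0.1638] along -0.0100 across -0.0003 toolx [ 0.215  0.977 -0.006] toolz [-0.002 -0.005 -1.   ] F [-0.8 -0.6 -0.6] q [ 0.55  0.48 -0.44  1.71  0.24  1.01 -0.2 ]
```

arm_command:
  moves:
    - [0, -0.008, -0.1, 0.026, 0]
    - [0, -0.008, -0.2, 0.026, 0]
    - [0, -0.008, -0.245, 0.026, 0]
    - [0, -0.008, -0.245, 0.026, 0]

```text
time_s: 3.15
ee_pos: [0.5562, -0.1935, 0.0644]
tool_rot: [-2.366, -2.067, 0.012]
force: [0.4, 0.5, 0.8]
finger_gap: 0.0002
```

```bash
python3 st.py
```

```text
t 3.15 ee [ 0.5562 -0.1935  0.0644] along -0.0129 across -0.0021 toolx [ 0.134  0.991 -0.005] toolz [-0.006 -0.005 -1.   ] F [0.4 0.5 0.8] q [ 0.53  0.6  -0.42  1.8   0.33  0.82 -0.19]
```

arm_command:
  moves:
    - [0.005, 0, -0.01, 0, 0]
    - [0.005, 0, -0.018, 0, 0]
    - [0.005, 0, -0.018, 0, 0]

```text
time_s: 3.45
ee_pos: [0.5587, -0.1935, 0.0582]
tool_rot: [2.365, 2.066, -0.011]
force: [-0.8, -0.5, 0.1]
finger_gap: 0.0001
```

```bash
python3 st.py
python3 - <<'E'
from h import *
cv2.imwrite("pics/w3.png",optics.get_image("wrist")[:,:,::-1])
im=optics.get_image("side")[:,:,::-1]; cv2.imwrite("pics/s3.png",cv2.resize(im[220:370,150:330],None,fx=4,fy=4,interpolation=cv2.INTER_CUBIC))
E
```

```text
t 3.45 ee [ 0.5587 -0.1935  0.0582] along -0.0126 across 0.0004 toolx [ 0.134  0.991 -0.006] toolz [-0.004 -0.005 -1.   ] F [-0.8 -0.5  0.1] q [ 0.53  0.61 -0.42  1.8   0.33  0.81 -0.19]
```

View pics/w3.png

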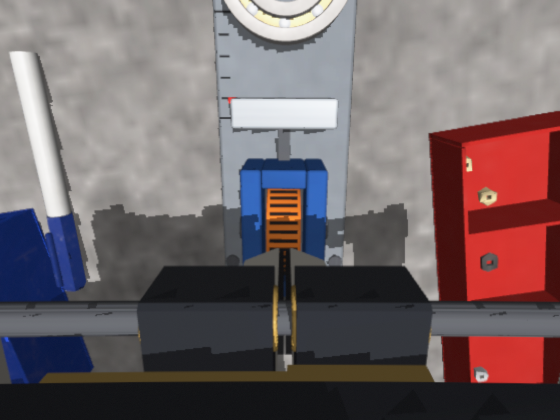

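View pics/s3.png

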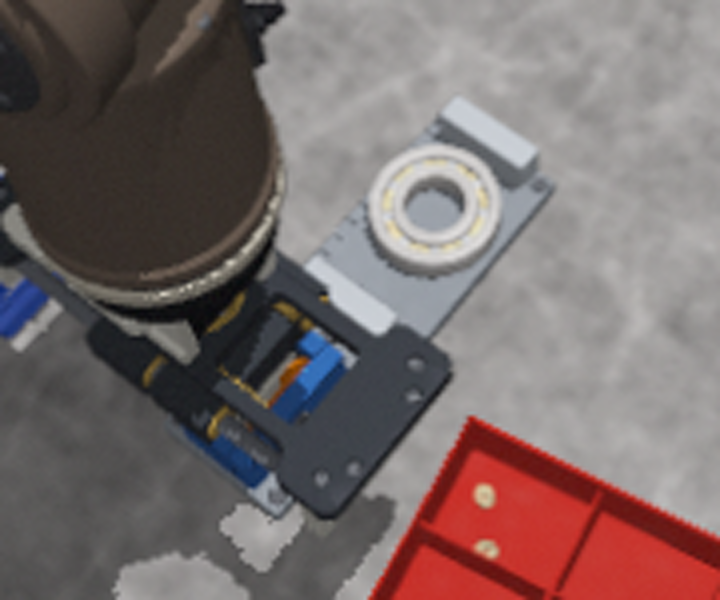

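The wrist view shows the fingertip at (285,252), centred on the orange wheel (284,220), with the jaw at (284,113). Next I'll press down slowly.

arm_command:
  moves:
    - [0, 0, -0.005, 0, 0]
    - [0, 0, -0.0075, 0, 0]
    - [0, 0, -0.0075, 0, 0]

```text
time_s: 3.85
ee_pos: [0.5589, -0.1936, 0.0553]
tool_rot: [2.365, 2.066, -0.01]
force: [-0.3, -0.1, 1.3]
finger_gap: 0.0005
```

arm_command:
  moves:
    - [0, 0, -0.0025, 0, 0]
    - [0, 0, -0.004, 0, 0]
    - [0, 0, -0.004, 0, 0]

```text
time_s: 4.15
ee_pos: [0.5591, -0.1937, 0.0547]
tool_rot: [2.365, 2.065, -0.01]
force: [-3.9, 0.3, 11.9]
finger_gap: 0.0003
```

arm_command:
  moves:
    - [0.001, 0.008, -0.0022, 0, 0]
    - [0.002, 0.016, -0.0022, 0, 0]
    - [0.003, 0.024, -0.0022, 0, 0]

```text
time_s: 4.45
ee_pos: [0.5603, -0.1849, 0.055]
tool_rot: [2.364, 2.064, -0.012]
force: [-4.3, -1.3, 13.7]
finger_gap: -0.0
```

```bash
python3 st.py
```

```text
t 4.45 ee [ 0.5603 -0.1849  0.055 ] along -0.0038 across 0.0008 toolx [ 0.135  0.991 -0.008] toolz [-0.003 -0.007 -1.   ] F [-4.3 -1.3 13.7] q [ 0.51  0.61 -0.41  1.81  0.34  0.8  -0.21]
```

arm_command:
  moves:
    - [0.001, 0.008, -0.002, 0, 0]
    - [0.002, 0.016, -0.002, 0, 0]
    - [0.003, 0.024, -0.002, 0, 0]
    - [0.004, 0.032, -0.002, 0, 0]

```text
time_s: 4.85
ee_pos: [0.5619, -0.1727, 0.055]
tool_rot: [2.364, 2.062, -0.012]
force: [-1.5, -1.5, 6.8]
finger_gap: 0.0003
```

```bash
python3 st.py;python3 - <<'E'
from h import *
cv2.imwrite("pics/w4.png",optics.get_image("wrist")[:,:,::-1])
E
```

```text
t 4.85 ee [ 0.5619 -0.1727  0.055 ] along 0.0085 across 0.0008 toolx [ 0.136  0.991 -0.009] toolz [-0.003 -0.009 -1.   ] F [-1.5 -1.5  6.8] q [ 0.49  0.61 -0.41  1.81  0.34  0.79 -0.24]
```

View pics/w4.png

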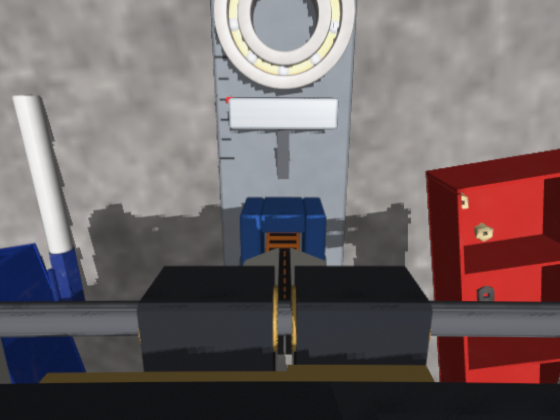

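The jaw has followed the finger: it is still at row 113 in the moving camera, about 21 mm on.

arm_command:
  moves:
    - [0.001, 0.008, -0.003, 0, 0]
    - [0.002, 0.015, -0.003, 0, 0]

```text
time_s: 5.1
ee_pos: [0.5629, -0.1663, 0.0542]
tool_rot: [2.363, 2.062, -0.012]
force: [0.3, -0.7, 1.9]
finger_gap: 0.0004
```

arm_command:
  moves:
    - [0, 0, 0.015, 0, 0]
    - [0, 0, 0.025, 0, 0]
    - [-0.008, -0.055, 0.025, 0, 0]
    - [-0.008, -0.055, 0.025, 0, 0]

```text
time_s: 5.5
ee_pos: [0.5592, -0.1918, 0.0644]
tool_rot: [2.366, 2.057, -0.015]
force: [0.3, 0.2, -0.6]
finger_gap: 0.0002
```

```bash
python3 st.py
```

```text
t 5.5 ee [ 0.5592 -0.1918  0.0644] along -0.0108 across 0.0006 toolx [ 0.139  0.99  -0.011] toolz [-0.003 -0.011 -1.   ] F [ 0.3  0.2 -0.6] q [ 0.52  0.6  -0.41  1.8   0.33  0.81 -0.2 ]
```

arm_command:
  moves:
    - [0, 0, -0.015, 0, 0]
    - [0, 0, -0.022, 0, 0]
    - [0, 0, -0.026, 0, 0]
    - [0, 0, -0.026, 0, 0]

```text
time_s: 5.9
ee_pos: [0.5591, -0.192, 0.0549]
tool_rot: [2.365, 2.057, -0.016]
force: [-5.2, -1.2, 15.9]
finger_gap: 0.0003
```

arm_command:
  moves:
    - [0.001, 0.008, -0.0015, 0, 0]
    - [0.002, 0.016, -0.0015, 0, 0]
    - [0.003, 0.024, -0.0018, 0, 0]

```text
time_s: 6.2
ee_pos: [0.5607, -0.1845, 0.0551]
tool_rot: [2.364, 2.053, -0.018]
force: [-1.6, -7.6, 10.7]
finger_gap: 0.0002
```

arm_command:
  moves:
    - [0.001, 0.006, -0.002, 0, 0]
    - [0.002, 0.012, -0.002, 0, 0]

```text
time_s: 6.4
ee_pos: [0.5617, -0.182, 0.0551]
tool_rot: [2.363, 2.05, -0.021]
force: [-2.1, -7.2, 9.0]
finger_gap: 0.0003
```

```bash
python3 st.py;python3 - <<'E'
from h import *
cv2.imwrite("pics/w5.png",optics.get_image("wrist")[:,:,::-1])
E
```

```text
t 6.4 ee [ 0.5617 -0.182   0.0551] along -0.0008 across 0.0018 toolx [ 0.141  0.99  -0.019] toolz [-0.001 -0.019 -1.   ] F [-2.1 -7.2  9. ] q [ 0.49  0.6  -0.4   1.81  0.35  0.79 -0.24]
```

View pics/w5.png

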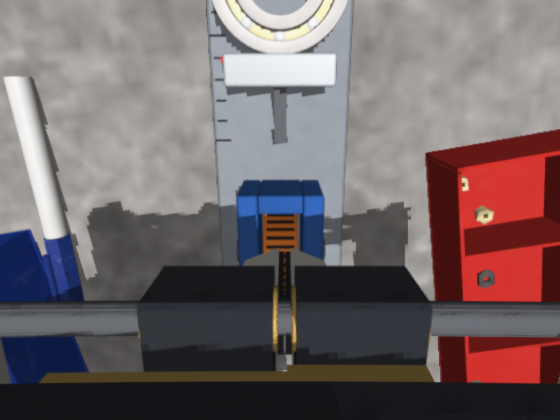

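The drag rose from about 1.5 N to 7.5 N and the jaw now touches the bearing's rim (row 53). One more short stroke, then I'll lift and check.

arm_command:
  moves:
    - [0.002, 0.014, -0.002, 0, 0]
    - [0.003, 0.024, -0.002, 0, 0]
    - [0.003, 0.024, -0.002, 0, 0]

```text
time_s: 6.75
ee_pos: [0.5639, -0.1713, 0.0548]
tool_rot: [2.361, 2.051, -0.019]
force: [1.1, -3.0, 6.4]
finger_gap: 0.0006
```

arm_command:
  moves:
    - [0, 0, 0.02, 0, 0]
    - [0, 0, 0.1, 0, 0]
    - [0, -0.1, 0.2, 0, 0]
    - [-0.05, -0.2, 0.3, 0, 0]
    - [-0.05, -0.2, 0.3, 0, 0]

```text
time_s: 7.25
ee_pos: [0.5438, -0.2555, 0.1782]
tool_rot: [2.362, 2.043, -0.019]
force: [-0.3, -0.5, -0.3]
finger_gap: 0.0002
```

```bash
python3 st.py;python3 - <<'E'
from h import *
import json
s=sense();json.dump({k:list(map(float,s[k])) for k in("ee_pos","tool_rot")},open("w6.json","w"))
cv2.imwrite("pics/w6.png",optics.get_image("wrist")[:,:,::-1])
E
```

```text
t 7.25 ee [ 0.5438 -0.2555  0.1782] along -0.0761 across -0.0060 toolx [ 0.144  0.989 -0.021] toolz [ 0.003 -0.022 -1.   ] F [-0.3 -0.5 -0.3] q [ 0.65  0.47 -0.45  1.68  0.25  1.03 -0.03]
```

View pics/w6.png

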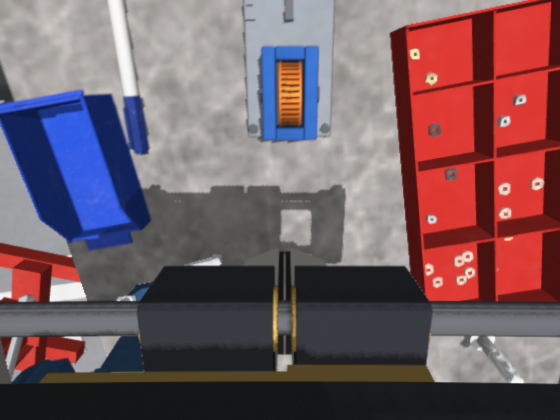

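arm_command:
  moves:
    - [0.05, 0.1, 0.05, 0, 0]
    - [0.05, 0.22, 0.05, 0, 0]
    - [0.05, 0.3, 0.05, 0, 0]
    - [0.05, 0.3, 0.05, 0, 0]
    - [0.05, 0.3, 0.05, 0, 0]

```text
time_s: 7.8
ee_pos: [0.5631, -0.134, 0.1976]
tool_rot: [2.36, 2.046, -0.02]
force: [0.2, -1.8, -0.7]
finger_gap: 0.0003
```

```bash
python3 st.py;python3 - <<'E'
from h import *
import json
s=sense();json.dump({k:list(map(float,s[k])) for k in("ee_pos","tool_rot")},open("w7.json","w"))
cv2.imwrite("pics/w7.png",optics.get_image("wrist")[:,:,::-1])
for n in("top",): cv2.imwrite(f"pics/{n}7.png",optics.get_image(n)[:,:,::-1])
a=cv2.imread("pics/top0.png")[190:240,150:255];b=cv2.imread("pics/top7.png")[190:240,150:255]
cv2.imwrite("pics/spare7.png",cv2.resize(np.vstack([a,b]),None,fx=4,fy=4))
E
```

```text
t 7.8 ee [ 0.5631 -0.134   0.1976] along 0.0470 across -0.0033 toolx [ 0.142  0.99  -0.021] toolz [ 0.002 -0.022 -1.   ] F [ 0.2 -1.8 -0.7] q [ 0.47  0.43 -0.48  1.7   0.25  1.06 -0.23]
```

View pics/w7.png

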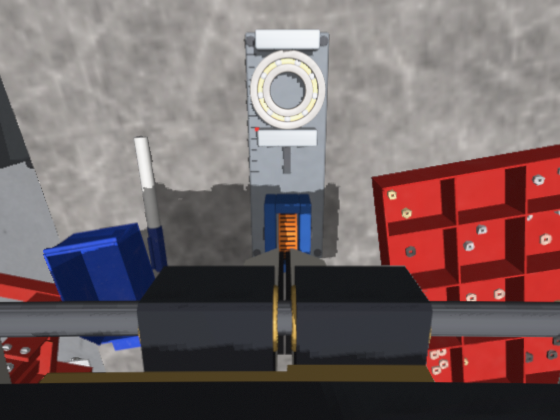

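View pics/spare7.png

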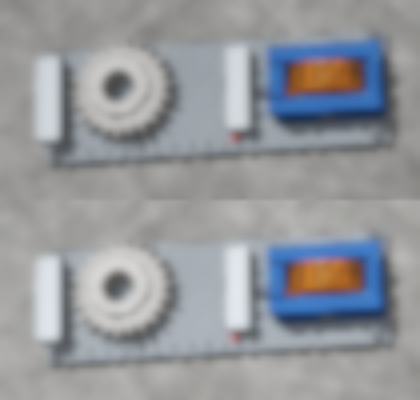

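Wrist view: the moving jaw is at (287,137), the bearing at (288,90) touching it, and the fixed jaw at (287,40). The spare gauge is unchanged. I'll measure the jaw gap.

Run:
```python
from h import *
import json
W=cam("wrist",json.load(open("w7.json")))
im=cv2.imread("pics/w7.png");g=cv2.cvtColor(im,cv2.COLOR_BGR2GRAY)
for u in(262,287,312): print(u,"fixed",list(enumerate(g[44:56,u].tolist(),44)),"mov",list(enumerate(g[122:136,u].tolist(),122)))
gd=np.array([.136,.991,0]);c=np.array([.560,-.181,0])
for z,uv in ((.035,[287,130]),(.035,[287,48.5])):
    print(((onz(W,[uv],z)-c)@gd).round(4))
cv2.imwrite("pics/w7z.png",cv2.resize(im[20:160,230:345],None,fx=4,fy=4,interpolation=cv2.INTER_CUBIC))
```

```text
262 fixed [(44, 235), (45, 233), (46, 229), (47, 215), (48, 171), (49, 112), (50, 72), (51, 72), (52, 82), (53, 87), (54, 88), (55, 90)] mov [(122, 143), (123, 164), (124, 169), (125, 170), (126, 164), (127, 133), (128, 107), (129, 117), (130, 182), (131, 222), (132, 229), (133, 230), (134, 229), (135, 228)]
287 fixed [(44, 240), (45, 238), (46, 234), (47, 219), (48, 172), (49, 123), (50, 122), (51, 176), (52, 225), (53, 237), (54, 235), (55, 230)] mov [(122, 219), (123, 244), (124, 245), (125, 241), (126, 236), (127, 228), (128, 199), (129, 155), (130, 196), (131, 228), (132, 235), (133, 236), (134, 235), (135, 233)]
312 fixed [(44, 243), (45, 243), (46, 239), (47, 221), (48, 167), (49, 106), (50, 74), (51, 89), (52, 107), (53, 113), (54, 119), (55, 137)] mov [(122, 166), (123, 166), (124, 166), (125, 166), (126, 157), (127, 126), (128, 108), (129, 133), (130, 199), (131, 233), (132, 240), (133, 241), (134, 240), (135, 239)]
[0.0929]
[0.1552]
```

View pics/w7z.png

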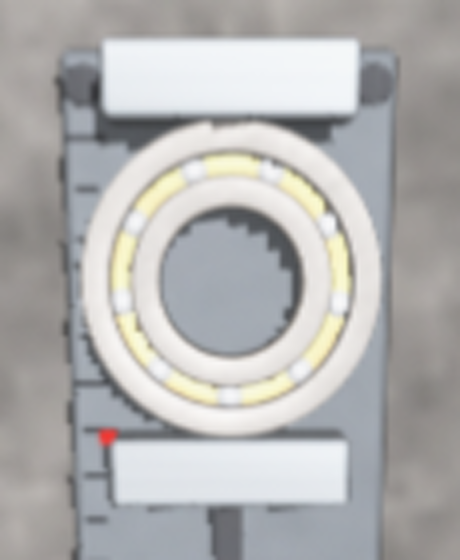

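The measured gap is 62.3 mm against a 62 mm bearing, so it's shut, and the arm is clear. Handing in.

```bash
python3 -c "
from rig import arm; print(arm.finish_job())"
```

```text
the job is handed in; nothing more can be done
None
```

The bearing is now closed in between the jaws, and I handed the job in at about 8 s of the 32 s allowed. I rolled the wheel with the shut fingertips in two strokes, pressing it with up to about 16 N. That is just over the 5 to 15 N you gave, for a moment as the second stroke began.

**Closed on the bearing:** drag on the wheel rose from about 1.5 N to about 7.5 N in the second stroke, which means the jaw was shut and the rim was slipping. The last wrist picture put the moving jaw's face at 92.9 mm and the fixed jaw's at 155.2 mm. That gap of 62.3 mm matches the 62 mm bearing, which lies flat between the two jaws.

**Other gauge:** it looks the same in the top camera pictures before and after.

**Arm clear:** it was about 0.2 m above the bench and touching nothing at hand-in.

**Disagreements:**
- The camera views put the wheel's visible centre at 33 to 40 mm high. I went by the touch instead, which came at about 55 mm, as the text says.
- The side and top views differed by up to about 7 mm in plan, so I used the wrist camera for position.

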